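Show the underside of a wooden fish to the inspection camera

ROBOT

A 6-joint arm with a two-finger parallel gripper is mounted at the origin on the work surface. World frame = base frame: x ahead of the robot, y to its left, z up, the work surface at z = 0. Lengths are in m, angles in rad, forces in N, time in s.
With the tool pointing down it reaches from about 0.35 to 0.725 m from the base axis. Payload 4.3 kg.
Tool frame: the origin (TCP) lies between the finger pads; the fingertips stand bot.finger_overhang ahead of it and the grasp point (between the pads) lies 3 mm ahead of it (bot.finger_overhang is the distance from the TCP to the fingertips, in m); z points along the fingers, y is the line along which they close (so a half turn about z gives the same grasp; the last joint's range is limited). The gripper opens to 85 mm and grips with 20 to 120 N. Pads are 22 mm wide; open, the fingers measure 114 mm over their backs; the gripper's body (76 mm by 85 mm) begins 54 mm behind the grasp point. The pads swing forward as they close: fully open they stand 13 mm farther back than shut.
Start: joints at [-1.243, 0.377, 0.081, 1.274, 0, 1.46], TCP at [0.244, -0.521, 0.253] pointing down, gripper open.
Joint ranges: [-2.72, 2.72], [-0.84, 1.66], [-1.02, 1.22], [-1.77, 2.12], [-1.37, 1.28], [-3.14, 3.14]. Speed limits (rad/s): [2.57, 2.57, 3.14, 3.14, 3.14, 3.14].

INTERFACE

Orientations are given as a rotation vector (axis times angle).
In Python, from bench import bot, vision gives the robot as it stands (bot), with the cameras (vision).
- The arm moves only by the shell command python3 drive.py 'ROWS' [OPENING]. ROWS is a JSON list of rows, 1 to 12 of them, each of 6 numbers: dx, dy, dz in m, then a rotation vector rx, ry, rz in rad; each row is the pose to reach, as a shift and turn from the pose commanded when the command began, along the tool's axes at that moment; what a row does not reach only later rows make up. A row lasts 1/10 s, in which the tool goes at most 0.05 m and 0.15 rad, less where a joint would pass 70% of its speed; a pose out of reach is approached as far as the arm can. OPENING is the finger opening in m, set as the command begins (- or left out keeps the last). The fingers move at their own pace and stop on an object; the grip force is fixed at half the most. Time passes only in rows, so rows that do not move let the fingers close. It prints the time, the measured TCP pose, the force, the opening and the grip force at its end.
- bot.state(): the state, without advancing time (a new reading comes with each control period).
- vision.camera(name): name is "side" or "top"; returns the picture (400x640x3 uint8, red, green, blue); there is no depth.
- vision.calibration(name): a dict with "fov_y" (degrees; the focal length in pixels is half the picture's height over the tangent of half this angle, whatever the lens; pixels are square), "cx", "cy" (the principal point, pixels), "distortion" ([k1, k2, p1, p2, k3] as OpenCV has them; the pictures are not rectified), "eye" and "rotation" of the camera in the world. Camera axes: x right, y down, z forward; pixel columns grow to the right and rows downward; lengths in m; the calibration is good to about 2 mm. A picture is of the moment at which its call begins. calibration takes no time and is no camera call.
- bot.sign_off(): hands the job in; it is judged then, once.
The state is a dict: "t": time; "qpos": joint angles; "qd": joint speeds; "joint_torque": joint torques, N m; "tcp_pos": TCP position; "tool_rot": TCP orientation; "force": force on the tool from outside, world axes, zero at the start; "torque": the same for the moment, N m; "width": finger opening in m; "finger_force": force on a finger pad.
Only numpy, scipy, OpenCV 4.12 (cv2) and the standard library are available. Lean on these libraries where they do the work, as an engineer would, in place of code of your own. Each camera call takes 0.05 s, during which the arm holds its last target. There are 200 camera calls.

TASK

Take the sanding block off the wooden fish and set it down flat on the bench midway between the two small jars, its length in line with them. Then pick up the fish and finish while still holding it, still, in the air in front of the upward-looking inspection camera: its middle on the lens axis 12 cm from the glass, its underside squarely facing the lens and its length level, crosswise to the way the camera leans. Do not shift the jars or the other things on the bench, and do not touch the camera.

Things in the scene. Friction and masses are not known exactly. Their poses are not given: they have to be found in the camera images.
- fish: Plain plywood fish, 133 mm long, 18 mm thick, lying flat under the sanding block. Origin (its middle): on the underside, mid body. x to the rounded nose (51 mm ahead), forked tail ends 82 mm behind, z up out of the upper face (small black eye dot). From x = -28 to 28 mm its sides are straight, parallel, 46 mm apart in y: grip there; the ends are rounded, radius 23 mm. 60 to 130 g.
- block: Cork sanding block 90 x 45 x 28 mm (x, y, z) with reddish abrasive on its underside (the lower 4 mm), starts lying on the fish (its underside 18 mm above the bench), turned up to 0.35 rad from the fish's length. Origin: centre of its underside; x along its 90 mm length, z up. 60 to 110 g.
- jar_near: White screw jar with grey cap, 56 mm across, 70 mm tall, loose, upright on the bench: of the two like jars the one with the smaller y. Origin: centre of its underside. Its y axis points to the other jar, at any start to within 0.01 rad.
- jar_far: The other like jar, 56 mm across, 70 mm tall, larger y, 190 to 210 mm from the first, centre to centre. Origin: centre of its underside.
- camera: Foot of the inspection camera, fixed to the bench: dark plate 150 x 100 x 12 mm, from 30 mm before to 120 mm behind the origin along x, with an upright bracket 112 mm tall near its back end. Origin on the bench straight below the middle of the front glass; -x is the side to which the camera leans (roughly towards the robot).
- camera_head: Camera head on that foot: black lens barrel 40 mm across in a white ring lamp 68 mm across, grey body below. Origin: middle of the front glass, 130 mm above the bench. z is the lens axis, pointing out of the glass: upwards, leaning 30 degrees (0.524 rad) from the vertical towards the foot's -x. y is level, crosswise to the lean.
- focus (a point): Where the middle of the fish's underside is to be: on the lens axis 120 mm out from the front glass (thus 60 mm from the foot's origin towards its -x, 234 mm above the bench). Axes as the camera head's.
- cloud: Bystander: cloud-shaped plywood cut-out, about 116 x 61 x 18 mm, lying flat. Origin: middle of the underside.
- stack: Bystander: stack of square plywood blanks, about 90 x 94 x 54 mm. Origin: middle of the underside.
- bottle: Bystander: paint bottle, 64 mm across, 170 mm tall. Origin: centre of the underside.
- tub: Bystander: clear tub of wooden beads, 160 x 120 x 60 mm (x, y, z), fixed. Origin: centre of the underside.

How it is judged:
On the way:
1. the sanding block lies flat on the bench, let go, midway between the jars and in line with them, the fish still lying on the bench (horizontal distance between block and jar_near below 0.12 m and horizontal distance between block and jar_far below 0.12 m and x of block in the frame of jar_near between -0.02 and 0.02 m and angle between the x axis of block and the y axis of jar_near, either way round below 0.26 rad and height (world z) of block below 0.005 m and angle between block's own z axis and vertical below 0.1 rad and linear speed of block below 0.02 m/s and contact force between the fingers and block below 0.1 N and height (world z) of fish below 0.01 m), for 0.2 s.
At the end, for the whole second after the job is handed in: Fish gripped and still, its middle within 20 mm of the focus on each camera axis, underside facing the lens and length crosswise to 0.2 rad. Block flat on the bench, let go, within 120 mm of both jars (centres), 20 mm of their line and 0.26 rad of its direction (x of fish in the frame of focus between -0.02 and 0.02 m and y of fish in the frame of focus between -0.02 and 0.02 m and z of fish in the frame of focus between -0.02 and 0.02 m and angle between the z axis of fish and the z axis of camera_head, either way round below 0.2 rad and angle between fish's own z axis and vertical below 0.9 rad and angle between the x axis of fish and the y axis of camera_head, either way round below 0.2 rad and linear speed of each of fish, block below 0.02 m/s and angular speed of fish below 0.2 rad/s and height (world z) of fish above 0.15 m and contact force between the fingers and fish above 2 N and horizontal distance between block and jar_near below 0.12 m and horizontal distance between block and jar_far below 0.12 m and x of block in the frame of jar_near between -0.02 and 0.02 m and angle between the x axis of block and the y axis of jar_near, either way round below 0.26 rad and height (world z) of block below 0.005 m and angle between block's own z axis and vertical below 0.1 rad and contact force between the fingers and block below 0.1 N); the arm keeps its last pose, push and grip.
It fails at once if a jar is shifted by more than 20 mm (distance of any of jar_near, jar_far from where it was at the start of the episode above 0.02 m).
It fails at once if the cloud, the stack or the bottle is shifted by more than 20 mm (distance of any of cloud, stack, bottle from where it was at the start of the episode above 0.02 m).
It fails at once if the camera is touched with more than 1 N (contact force between anything else and camera above 1 N).
It also fails if it takes over 58 s, if anything falls off the work surface, if the arm or the gripper's body presses on something with over 40 N, if the wrist force passes 120 N, or if a joint passes its speed limit or range.

## Working session

There is one attempt and no reset: what is moved stays moved. The work goes in short steps, Python scripts to look and compute and a shell command to move; the robot and the scene stay as the last step left them, time stands still between calls to the robot, and variables do not carry over. Pictures are saved under pics/ and viewed, at most 10 in all, crops included, and the job is handed in when it is done.

```bash
ls; mkdir -p pics
python3 - <<'E'
from bench import bot, vision
import cv2
for n in("top","side"):
    cv2.imwrite(f"pics/{n}0.png",vision.camera(n)[:,:,::-1]); print(n,vision.calibration(n))
print(bot.state(),bot.finger_overhang)
E
```

```text
bench.py
drive.py
pics
top {'fov_y': 44.72368751785271, 'cx': 317.6994604898109, 'cy': 192.41750633384908, 'distortion': array([0.00262809, 0.        , 0.        , 0.        , 0.        ]), 'eye': array([ 4.23881625e-01, -9.10984335e-04,  1.71982782e+00]), 'rotation': array([-2.17034656,  2.17582941, -0.10829234])}
side {'fov_y': 55.2399424611867, 'cx': 324.709419635307, 'cy': 198.93657206241664, 'distortion': array([-0.01407696,  0.        ,  0.        ,  0.        ,  0.        ]), 'eye': array([0.31514965, 0.6747849 , 0.75850006]), 'rotation': array([-0.44485502,  2.64858208, -1.27679256])}
{'t': 0.1, 'qpos': array([-1.24330532e+00,  3.78036500e-01,  7.97637729e-02,  1.27442160e+00,
        1.44349393e-05,  1.46053242e+00]), 'qd': array([ 0.00079672, -0.0020635 ,  0.0030467 , -0.00108684, -0.0010333 ,
       -0.00124714]), 'joint_torque': array([ 1.53221103e-03, -4.64693105e+01,  2.70582408e+01,  1.19815656e-02,
       -9.16268277e-05, -1.66998828e-07]), 'tcp_pos': array([ 0.24359471, -0.52023781,  0.2524294 ]), 'tool_rot': array([-3.06479659e+00, -6.81736521e-01,  3.00459900e-04]), 'force': array([-0.38990582, -0.67705535,  0.67065489]), 'torque': array([ 0.01978103,  0.01489633, -0.0101705 ]), 'finger_force': 0.0, 'width': 0.0853239182247317} 0.022
```

View pics/top0.png

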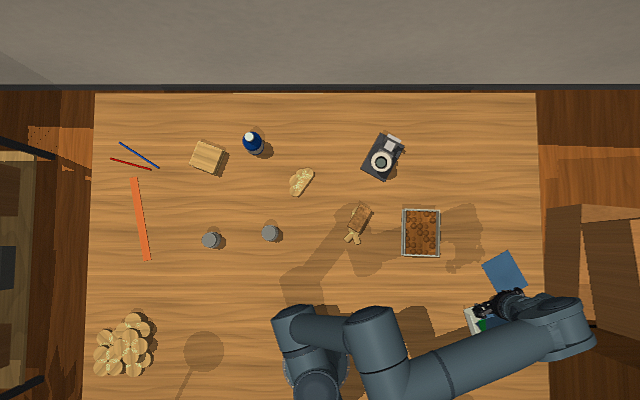

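View pics/side0.png

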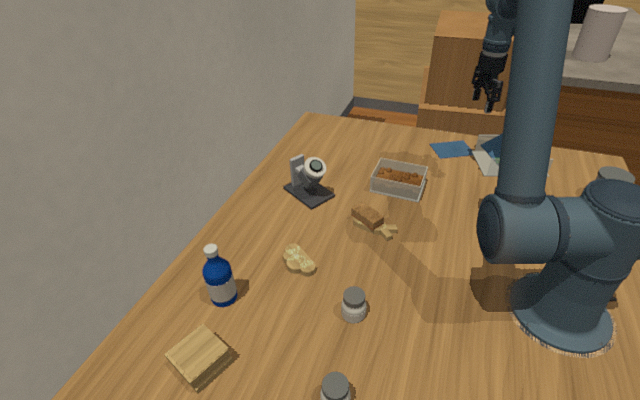

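The top view has world +x up and +y left. Jars are near (212,240) and (270,232), the block on the fish near (359,218), the camera foot near (381,157), the cloud at (301,181) and the tub at (421,232). I'll enlarge these areas to measure them.

```bash
cat > h.py <<'E'
import numpy as np,cv2
from scipy.spatial.transform import Rotation as R
from bench import bot, vision
def cam(n):
    c=vision.calibration(n); f=200/np.tan(np.radians(c["fov_y"]/2))
    return np.array([[f,0,c["cx"]],[0,f,c["cy"]],[0,0,1]]),c["distortion"],R.from_rotvec(c["rotation"]),c["eye"]
def onz(n,px,z):
    K,d,Rc,e=cam(n); u=cv2.undistortPoints(np.array(px,float).reshape(-1,1,2),K,d)[:,0]
    r=Rc.apply(np.c_[u,np.ones(len(u))]); return e+r*((z-e[2])/r[:,2])[:,None]
def proj(n,P):
    K,d,Rc,e=cam(n); p=Rc.inv().apply(np.array(P,float).reshape(-1,3)-e)
    return cv2.projectPoints(p,np.zeros(3),np.zeros(3),K,d)[0][:,0]
E
python3 - <<'E'
import cv2,numpy as np
t=cv2.imread("pics/top0.png"); s=cv2.imread("pics/side0.png")
def c(im,x,y,w,h,k): return cv2.resize(im[y:y+h,x:x+w],None,fx=k,fy=k,interpolation=cv2.INTER_CUBIC)
a=np.hstack([c(t,335,195,50,50,8),c(t,357,125,50,50,8)])
b=np.hstack([c(t,195,215,100,50,4),c(s,340,190,66,33,6)[:200,:396],np.zeros((200,4,3),np.uint8)])
cv2.imwrite("pics/crop0.png",np.vstack([a,b]))
from h import proj
print(proj("top",[[.4,0,0],[.4,.1,0],[.5,0,0]]))
E
```

```text
Traceback (most recent call last):
ValueError: all the input array dimensions except for the concatenation axis must match exactly, but along dimension 0, the array at index 0 has size 200 and the array at index 1 has size 198
```

Run:
```python
import cv2,numpy as np
t=cv2.imread("pics/top0.png"); s=cv2.imread("pics/side0.png")
def c(im,x,y,w,h,k): return cv2.resize(im[y:y+h,x:x+w],None,fx=k,fy=k,interpolation=cv2.INTER_CUBIC)
a=np.hstack([c(t,335,195,50,50,8),c(t,357,125,50,50,8)])
b=np.hstack([c(t,195,215,100,50,4),c(s,345,196,50,25,8)[:200,:400]])
b=np.hstack([c(t,195,215,100,50,4),c(s,345,198,80,40,5)])
cv2.imwrite("pics/crop0.png",np.vstack([a,b]))
from h import proj
print(proj("top",[[.4,0,0],[.4,.1,0],[.5,0,0]]))
```

```text
[[316.1595971  246.45625843]
 [287.71434898 246.53374265]
 [316.09330482 218.00413391]]
```

View pics/crop0.png

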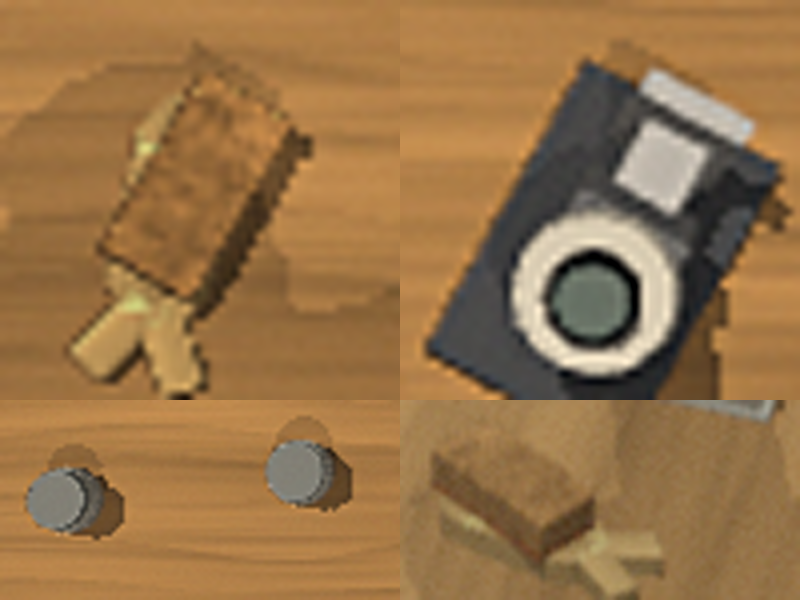

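The enlarged views show the block's top corners, the jar caps, the lens and ring, the foot edges, and the fish's tail sticking out at the lower left. I'll turn these into positions and check them against the known sizes.

Run:
```python
from h import *
c8=lambda p,o:(np.array(p)-np.array(o)+.5)/8-.5
def f(p,ox,oy,X=0): return [(x-X+.5)/8-.5+ox if 0 else ((x-X+.5)/8-.5+ox,(y+.5)/8-.5+oy) for x,y in p]
b=onz("top",f([(205,72),(297,130),(190,297),(100,245)],335,195),.046)
print(b,b.mean(0)); L=(b[0]-b[3]+b[1]-b[2])/2; W=(b[1]-b[0]+b[2]-b[3])/2
print("block L,W",np.linalg.norm(L),np.linalg.norm(W),np.arctan2(L[1],L[0]))
j=onz("top",[(195+57.5/4-.5,215+100.5/4-.5),(195+300.5/4-.5,215+72.5/4-.5)],.07)
d=j[0]-j[1];print("jars",j,np.linalg.norm(d),np.arctan2(d[1],d[0]),j.mean(0))
g=onz("top",f([(593,297)],357,125,400),.13);print("glass",g)
p=onz("top",f([(428,350),(585,62),(780,170)],357,125,400),.012);e=p[1]-p[0];w=p[2]-p[1]
print("foot",np.linalg.norm(e),np.linalg.norm(w),np.arctan2(e[1],e[0]),np.arctan2(w[1],w[0]))
t=onz("top",f([(68,348),(100,382),(165,395),(205,380)],335,195),.018);print(t,t.mean(0))
for n in("near","far"):pass
s=cv2.imread("pics/side0.png")
print("side proj of block corners,jars,glass",proj("side",b),proj("side",j),proj("side",g))
```

```text
[[ 0.54741534 -0.15236343  0.046     ]
 [ 0.52226349 -0.19173783  0.046     ]
 [ 0.45064455 -0.1448487   0.046     ]
 [ 0.47301509 -0.10641272  0.046     ]] [ 0.49833462 -0.14884067  0.046     ]
block L,W 0.08651710445109727 0.04558736879154965 -0.5663320963076331
jars [[0.42488613 0.36201555 0.07      ]
 [0.44788427 0.15720474 0.07      ]] 0.2060979955298773 1.6826175758762014 [0.4363852  0.25961015 0.07      ]
glass [[ 0.67986469 -0.21410583  0.13      ]]
foot 0.14813956169226936 0.09917590844741511 -0.5042373756182912 -2.0888375833206556
[[ 0.4290789  -0.09385144  0.018     ]
 [ 0.41430631 -0.10767049  0.018     ]
 [ 0.40860391 -0.135916    0.018     ]
 [ 0.41505241 -0.15340074  0.018     ]] [ 0.41676038 -0.12270967  0.018     ]
side proj of block corners,jars,glass [[350.34153289 208.05170585]
 [362.27394197 201.69455347]
 [382.40886585 216.48365938]
 [371.35018205 223.46887744]] [[333.86673528 384.51223741]
 [353.56443691 293.72773401]] [[314.32640091 165.07650768]]
```

Sizes agree with the given ones: block 87×46 mm, jar spacing 206 mm, foot 148×99 mm. Next is a helper that works out the moves.

```bash
cat >> h.py <<'E'
def plan(p,yaw,tilt_axis=None,tilt=0):
    "tool x at yaw, tool z down, then tilted about a world axis; shift and turn in tool axes"
    s=bot.state(); T=R.from_rotvec(s["tool_rot"])
    G=R.from_euler("z",yaw)*R.from_rotvec([np.pi,0,0])
    if tilt: G=R.from_rotvec(np.array(tilt_axis)*tilt)*G
    rv=(T.inv()*G).as_rotvec(); d=T.inv().apply(np.array(p)-s["tcp_pos"])
    print("d",d.round(4),"rv",rv.round(3),"rows",np.linalg.norm(d)/.05,np.linalg.norm(rv)/.15,"q",s["qpos"].round(2))
E
python3 - <<'E'
from h import *
T=R.from_rotvec(bot.state()["tool_rot"]).as_matrix();print(T.round(2),np.arctan2(T[1,0],T[0,0]))
for y in(-.566,-.566+np.pi): plan([.4983,-.1488,.16],y)
E
```

```text
[[ 0.91  0.42 -0.  ]
 [ 0.42 -0.91  0.  ]
 [ 0.   -0.   -1.  ]] 0.4377546906152949
d [ 0.3881 -0.2283  0.0929] rv [-2.000e-03  1.000e-03  1.004e+00] rows 9.195303710882566 6.691710281844021 q [-1.24  0.38  0.08  1.27  0.    1.46]
d [ 0.3881 -0.2283  0.0929] rv [-1.000e-03 -2.000e-03 -2.138e+00] rows 9.195303710882566 14.252254978963167 q [-1.24  0.38  0.08  1.27  0.    1.46]
```

```bash
python3 drive.py '[[0.1,-0.06,0.01,0,0,-0.5],[0.2,-0.12,0.03,0,0,-1],[0.388,-0.228,0.06,0,0,-2.138],[0.388,-0.228,0.06,0,0,-2.138],[0.388,-0.228,0.06,0,0,-2.138],[0.388,-0.228,0.06,0,0,-2.138],[0.388,-0.228,0.06,0,0,-2.138],[0.388,-0.228,0.06,0,0,-2.138],[0.388,-0.228,0.06,0,0,-2.138],[0.388,-0.228,0.06,0,0,-2.138],[0.388,-0.228,0.06,0,0,-2.138],[0.388,-0.228,0.06,0,0,-2.138]]' 0.085
python3 -c "
from h import *
plan([.4983,-.1488,.041],-.566+np.pi)"
```

```text
t: 1.3
tcp_pos: [0.4984, -0.1488, 0.1927]
tool_rot: [-1.36, -2.83, 0.0]
force: [-0.4, -0.5, 0.0]
width: 0.0854
finger_force: 0.0
d [-1.000e-04  0.000e+00  1.517e-01] rv [-0.001 -0.001 -0.33 ] rows 3.0331582368801406 2.199299366810263 q [-0.41  0.29 -0.2   1.08 -0.    0.48]
```

```bash
python3 drive.py '[[0,0,0,0,0,-0.33],[0,0,0,0,0,-0.33],[0,0,0,0,0,-0.33],[0,0,0.05,0,0,-0.33],[0,0,0.08,0,0,-0.33],[0,0,0.10,0,0,-0.33],[0,0,0.10,0,0,-0.33],[0,0,0.10,0,0,-0.33]]'
python3 - <<'E'
from h import *
plan([.4983,-.1488,.041],-.566+np.pi)
s=vision.camera("side");cv2.imwrite("pics/s1.png",cv2.resize(s[150:260,300:460,::-1],None,fx=5,fy=5,interpolation=cv2.INTER_CUBIC))
E
```

```text
t: 2.1
tcp_pos: [0.4982, -0.1497, 0.0933]
tool_rot: [-0.889, -3.012, -0.0]
force: [0.3, -0.9, 0.1]
width: 0.0851
finger_force: 0.0
d [0.0003 0.0008 0.0523] rv [-0.    -0.001 -0.008] rows 1.0458193205328374 0.05252167314507079 q [-0.41  0.38 -0.36  0.84 -0.    0.16]
```

View pics/s1.png

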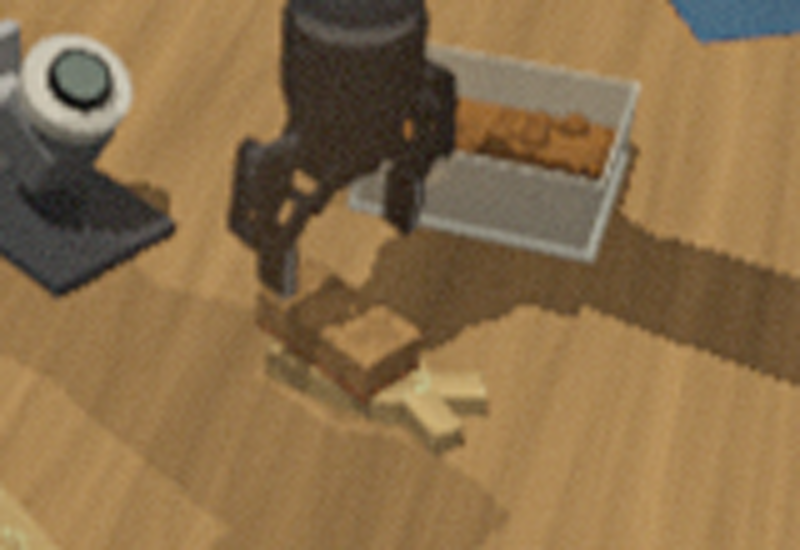

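The fingers straddle the block across its width, with the block's middle near (345,335) in the crop. I'll descend and grip.

```bash
python3 drive.py '[[0,0.001,0.025,0,0,0],[0,0.001,0.051,0,0,0],[0,0.001,0.051,0,0,0],[0,0.001,0.051,0,0,0]]' && python3 drive.py '[[0,0,0,0,0,0],[0,0,0,0,0,0],[0,0,0,0,0,0],[0,0,0,0,0,0],[0,0,0,0,0,0],[0,0,0,0,0,0]]' 0.0
```

```text
t: 2.55
tcp_pos: [0.4996, -0.1492, 0.0435]
tool_rot: [0.889, 3.012, -0.0]
force: [0.3, 0.1, 0.7]
width: 0.085
finger_force: 0.0
t: 3.15
tcp_pos: [0.5003, -0.1496, 0.0439]
tool_rot: [0.888, 3.01, -0.001]
force: [-0.7, 0.2, 7.0]
width: 0.0438
finger_force: 61.6
```

```bash
python3 drive.py '[[0,0,-0.01,0,0,0],[0,0,-0.04,0,0,0],[0,0,-0.09,0,0,0],[0,0,-0.13,0,0,0],[0,0,-0.13,0,0,0],[0,0,-0.13,0,0,0]]'
python3 - <<'E'
from h import *
t=vision.camera("top");s=vision.camera("side")
c=lambda im,x,y,w,h,k:cv2.resize(im[y:y+h,x:x+w,::-1],None,fx=k,fy=k,interpolation=cv2.INTER_CUBIC)
cv2.imwrite("pics/s2.png",np.hstack([c(s,320,130,100,120,4),c(t,325,190,80,96,5)]))
plan([.4364,.2596,.17],1.6826)
E
```

```text
t: 3.75
tcp_pos: [0.4999, -0.1493, 0.1738]
tool_rot: [0.888, 3.01, -0.001]
force: [-0.1, -0.8, -2.5]
width: 0.0439
finger_force: 61.0
d [0.2733 0.3093 0.0017] rv [-0.001 -0.002  0.885] rows 8.254985313733231 5.901209943900793 q [-0.41  0.31 -0.24  1.03 -0.    0.16]
```

View pics/s2.png

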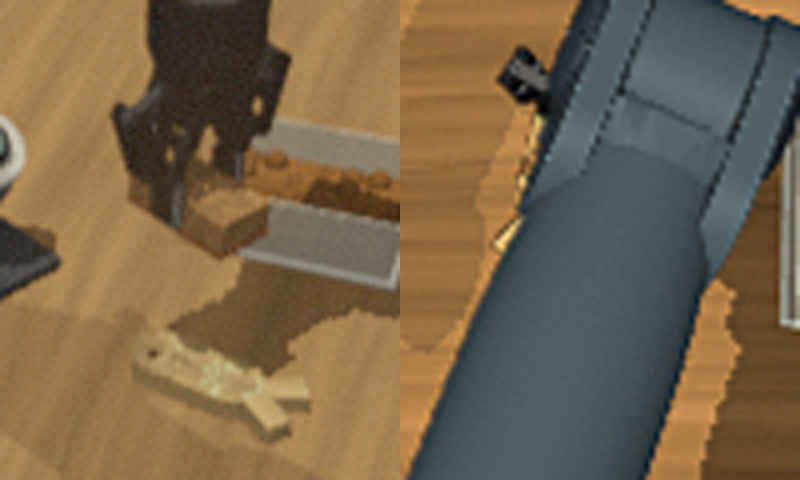

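The block is held level and the fish lies clear with its eye visible. Next I carry the block to the midpoint of the jars.

```bash
python3 drive.py '[[0.02,0.025,0,0,0,0.08],[0.05,0.055,0,0,0,0.2],[0.08,0.09,0,0,0,0.3],[0.11,0.125,0,0,0,0.4],[0.14,0.16,0,0,0,0.5],[0.17,0.195,0,0,0,0.6],[0.2,0.23,0,0,0,0.7],[0.23,0.26,0,0,0,0.8],[0.255,0.29,0,0,0,0.885],[0.273,0.309,0,0,0,0.885],[0.273,0.309,0,0,0,0.885],[0.273,0.309,0,0,0,0.885]]'
python3 - <<'E'
from h import *
s=vision.camera("side");print(bot.state()["tcp_pos"])
plan([.4364,.2596,.05],1.6826)
t=vision.camera("top")
c=lambda im,x,y,w,h,k:cv2.resize(im[y:y+h,x:x+w,::-1],None,fx=k,fy=k,interpolation=cv2.INTER_CUBIC)
cv2.imwrite("pics/s3.png",np.hstack([c(s,280,200,100,150,4)[:,:400],np.vstack([c(t,330,190,50,60,8)[:480,:400],np.zeros((120,400,3),np.uint8)])]))
E
```

```text
t: 5.05
tcp_pos: [0.4362, 0.2584, 0.1706]
tool_rot: [-2.091, -2.343, 0.006]
force: [0.5, -0.1, -0.9]
width: 0.0439
finger_force: 61.1
[0.43652036 0.25789029 0.17086316]
d [0.0019 0.0004 0.1209] rv [-0.003  0.002  0.   ] rows 2.4175062231369986 0.02194438740910566 q [ 0.41  0.28 -0.27  1.02 -0.    1.87]
```

View pics/s3.png

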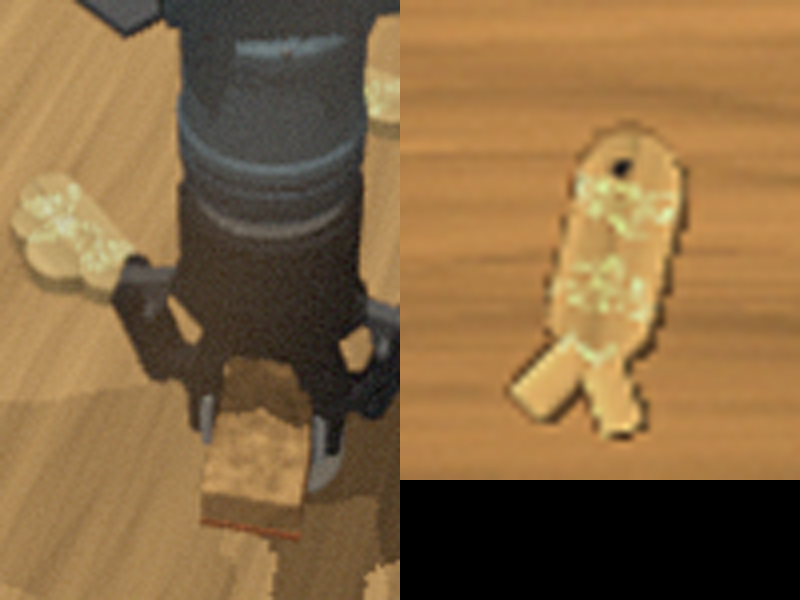

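The block is held between the jars. The fish is clear in the top view: nose around crop (632,122), eye (621,168), tail at the bottom. I'll lower the block.

```bash
python3 drive.py '[[0.002,0,0.04,0,0,0],[0.002,0,0.08,0,0,0],[0.002,0,0.11,0,0,0],[0.002,0,0.13,0,0,0],[0.002,0,0.138,0,0,0],[0.002,0,0.142,0,0,0],[0.002,0,0.142,0,0,0]]'
```

```text
t: 5.85
tcp_pos: [0.4378, 0.2603, 0.0306]
tool_rot: [2.095, 2.341, 0.0]
force: [0.4, 0.7, -0.4]
width: 0.044
finger_force: 61.1
```

Run:
```python
from h import *
f=lambda p:[((x-400+.5)/8-.5+330,(y+.5)/8-.5+190) for x,y in p]
P=[(632,122),(621,168),(572,200),(552,330),(684,185),(656,330),(509,388),(545,422),(605,437),(645,425),(583,385)]
q=onz("top",f(P),.018)
print(q.round(4))
```

```text
[[ 0.5451 -0.1491  0.018 ]
 [ 0.5249 -0.1441  0.018 ]
 [ 0.5109 -0.1225  0.018 ]
 [ 0.4542 -0.1132  0.018 ]
 [ 0.5174 -0.1716  0.018 ]
 [ 0.4541 -0.1586  0.018 ]
 [ 0.4291 -0.0943  0.018 ]
 [ 0.4143 -0.1098  0.018 ]
 [ 0.4077 -0.1359  0.018 ]
 [ 0.4129 -0.1534  0.018 ]
 [ 0.4303 -0.1265  0.018 ]]
```

```bash
python3 drive.py '[[0,0,0.002,0,0,0],[0,0,0.004,0,0,0],[0,0,0.004,0,0,0]]'
python3 - <<'E'
from h import *
s=bot.state();print(s["tcp_pos"],s["force"])
t=vision.camera("top"); c=t[190:255,330:390]
h=cv2.cvtColor(c,cv2.COLOR_RGB2HSV)
print(h[25:33,18:36,0]);print(h[25:33,18:36,1]);print(h[25:33,18:36,2])
E
```

```text
t: 6.15
tcp_pos: [0.4377, 0.2609, 0.0267]
tool_rot: [2.093, 2.342, 0.001]
force: [-0.4, -0.2, -0.8]
width: 0.0438
finger_force: 61.1
[0.43769627 0.26088491 0.02671412] [-0.43063849 -0.24391228 -0.78732027]
[[16 16 16 17 19 20 29 22 21 21 21 20 24 21 18 18 20 18]
 [16 16 15 18 18 23 30 21 21 21 17 23 24 25 21 37 21 15]
 [16 16 16 18 18 17 21 17 29 28 21 24 20 20 29 26 19 15]
 [16 15 17 18 18 18 18 17 16 34 24 20 18 18 18 18 17 15]
 [16 16 18 18 18 18 18 18 17 20 24 22 21 18 18 18 17 15]
 [16 15 18 18 18 18 18 18 18 18 18 17 17 18 18 18 16 16]
 [16 16 18 18 18 18 17 18 19 18 18 18 18 18 18 19 17 15]
 [16 17 18 18 21 19 21 22 31 24 18 18 18 18 19 17 15 16]]
[[152 149 154 146 122 120  94 117 129 127 132 121 106 118 145 138 122 133]
 [149 156 155 140 142 107  90 117 124 127 141 108 102 100 115  72 112 152]
 [150 152 151 139 138 141 125 139 106 108 118 103 119 121  76  91 131 161]
 [152 153 147 137 135 137 140 145 141  99 113 123 140 144 145 141 146 151]
 [149 155 142 136 137 138 139 141 142 129 106 117 116 133 141 137 149 153]
 [150 153 138 135 139 140 137 137 138 141 142 142 136 140 141 139 146 157]
 [152 157 135 139 137 138 138 139 133 139 140 137 138 140 138 141 145 155]
 [152 144 137 137 122 133 124 125  98 110 135 138 139 137 137 138 151 154]]
[[178 181 179 196 217 208 210 198 190 183 190 200 206 204 209 212 219 115]
 [182 182 179 186 212 209 212 198 195 183 193 206 207 210 213 235 192 106]
 [189 191 133 209 215 196 196 187 205 204 194 204 204 207 214 219 166  98]
 [193 197 144 212 213 193 191 187 175 225 204 201 202 209 213 217 143 103]
 [194 194 172 215 208 194 191 184 174 193 206 203 204 209 213 218 116 185]
 [190 185 189 213 202 193 192 184 172 197 199 196 204 212 214 191 105 175]
 [171 140 213 215 195 192 191 181 177 196 198 198 205 212 216 186 102 160]
 [169 133 212 212 200 194 194 188 208 199 198 201 207 214 219 135 177 186]]
```

```bash
python3 drive.py '[[0,0,0.001,0,0,0],[0,0,0.0015,0,0,0],[0,0,0.0015,0,0,0]]' && python3 drive.py '[[0,0,0,0,0,0],[0,0,0,0,0,0],[0,0,0,0,0,0],[0,0,0,0,0,0],[0,0,-0.005,0,0,0],[0,0,-0.03,0,0,0],[0,0,-0.07,0,0,0],[0,0,-0.12,0,0,0],[0,0,-0.15,0,0,0],[0,0,-0.15,0,0,0],[0,0,-0.15,0,0,0]]' 0.085
python3 - <<'E'
from h import *
m=np.zeros((400,640),np.uint8)
t=vision.camera("top"); h=cv2.cvtColor(t,cv2.COLOR_RGB2HSV)
m=((h[...,0]>=17)&(h[...,1]<149)&(h[...,2]>150)).astype(np.uint8); m[:195]=0;m[250:]=0;m[:,:335]=0;m[:,390:]=0
m=cv2.morphologyEx(m,cv2.MORPH_CLOSE,np.ones((3,3)))
n,l,st,ce=cv2.connectedComponentsWithStats(m); i=1+st[1:,4].argmax(); m=l==i; print(st[i])
v,u=np.nonzero(m); P=onz("top",np.c_[u,v],.018)[:,:2]; print("area",len(u)*.0035**2)
yaw=-.19
for _ in range(6):
    a=np.array([np.cos(yaw),np.sin(yaw)]);b=np.array([-a[1],a[0]])
    s,w=P@a,P@b; S=s.max()+.0015-.051
    x=np.arange(-.026,.028,.0035); C=[];W=[]
    for q in x:
        k=abs(s-S-q)<.0035; C.append((w[k].max()+w[k].min())/2);W.append(np.ptp(w[k]))
    k=np.polyfit(x,C,1); yaw+=np.arctan(k[0])*.7
print("yaw",yaw,"centre",a*S+b*k[1],"width",np.mean(W)+.0035,"len",np.ptp(s)+.003)
c=lambda im,x,y,w,h,k:cv2.resize(im[y:y+h,x:x+w,::-1],None,fx=k,fy=k,interpolation=cv2.INTER_CUBIC)
cv2.imwrite("pics/s4.png",np.hstack([c(vision.camera("side"),280,260,100,140,4),c(t,195,205,100,140,4)]))
E
```

```text
t: 6.5
tcp_pos: [0.4376, 0.2609, 0.0258]
tool_rot: [2.093, 2.342, 0.001]
force: [-1.7, -0.5, 7.1]
width: 0.0442
finger_force: 62.1
t: 7.6
tcp_pos: [0.4379, 0.2609, 0.1756]
tool_rot: [2.093, 2.342, 0.003]
force: [-0.9, 0.6, -0.7]
width: 0.0851
finger_force: 0.0
[344 206  21  39 455]
area 0.005573750000000001
yaw -0.2520712913982389 centre [ 0.49137902 -0.14124442] width 0.04758735843558895 len 0.13436744333074413
```

View pics/s4.png

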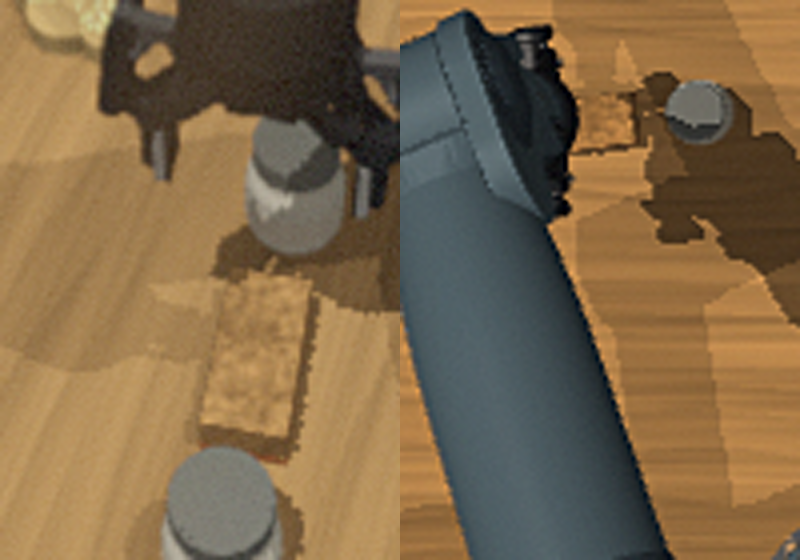

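The block lies flat between the jars and is released. Next is the fish: yaw about -0.21, middle about (0.493,-0.140).

Run:
```python
from h import *
plan([.4935,-.1405,.12],-.21+np.pi)
```

```text
d [-0.4046  0.0121  0.0538] rv [-3.000e-03 -1.000e-03 -1.249e+00] rows 8.16716663774173 8.32551572873587 q [ 0.41  0.28 -0.26  1.03 -0.    1.87]
```

```bash
python3 drive.py '[[-0.04,0,0,0,0,-0.1],[-0.08,0,0,0,0,-0.22],[-0.12,0,0,0,0,-0.35],[-0.16,0,0,0,0,-0.48],[-0.2,0,0.01,0,0,-0.6],[-0.24,0.01,0.02,0,0,-0.75],[-0.28,0.01,0.03,0,0,-0.88],[-0.32,0.01,0.04,0,0,-1],[-0.36,0.012,0.054,0,0,-1.12],[-0.405,0.012,0.054,0,0,-1.249],[-0.405,0.012,0.054,0,0,-1.249],[-0.405,0.012,0.054,0,0,-1.249]]'
python3 - <<'E'
from h import *
plan([.4935,-.1405,.027],-.21+np.pi)
# block check
t=vision.camera("top"); s=vision.camera("side")
h=cv2.cvtColor(t,cv2.COLOR_RGB2HSV)
c=lambda im,x,y,w,h,k:cv2.resize(im[y:y+h,x:x+w,::-1],None,fx=k,fy=k,interpolation=cv2.INTER_CUBIC)
cv2.imwrite("pics/s5.png",np.vstack([c(t,195,215,100,40,8),c(s,330,170,100,35,8)]))
E
```

```text
t: 8.9
tcp_pos: [0.4932, -0.1407, 0.1191]
tool_rot: [-0.334, -3.12, -0.002]
force: [-0.2, 0.5, -1.3]
width: 0.0847
finger_force: 0.0
d [-0.0006  0.0001  0.0921] rv [ 0.001 -0.003 -0.003] rows 1.842402065641265 0.03169870103894516 q [-0.4   0.34 -0.34  0.9   0.   -0.19]
```

View pics/s5.png

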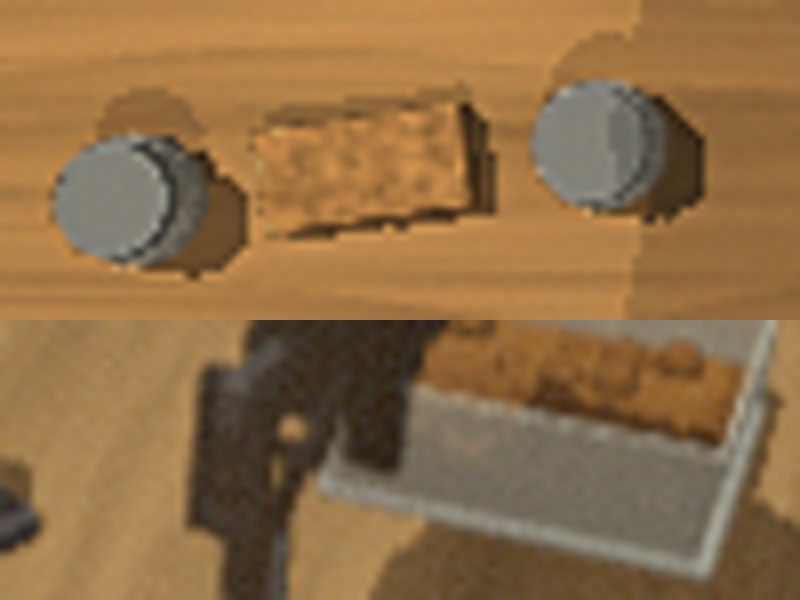

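The block is centred in line between the jars, around (364,168) in the crop, with even gaps. I'll descend and grip the fish.

```bash
python3 drive.py '[[0,0,0.05,0,0,0],[0,0,0.08,0,0,0],[0,0,0.092,0,0,0],[0,0,0.092,0,0,0],[0,0,0.092,0,0,0]]' && python3 drive.py '[[0,0,0,0,0,0],[0,0,0,0,0,0],[0,0,0,0,0,0],[0,0,0,0,0,0],[0,0,0,0,0,0],[0,0,0,0,0,0]]' 0.0 && python3 drive.py '[[0,0,-0.02,0,0,0],[0,0,-0.06,0,0,0],[0,0,-0.11,0,0,0],[0,0,-0.16,0,0,0],[0,0,-0.21,0,0,0],[0,0,-0.24,0,0,0],[0,0,-0.24,0,0,0],[0,0,-0.24,0,0,0]]'
python3 - <<'E'
from h import *
y=-.512; ax=np.array([np.cos(y),np.sin(y),0]); Z=-.5*ax+np.array([0,0,np.cos(np.pi/6)])
F=np.array([.680,-.214,.13])+.12*Z; print("focus",F)
# tool z from down toward -Z : rotate about level axis cross((0,0,1),Z)
k=np.cross([0,0,1],Z);k/=np.linalg.norm(k)
for d in(.10,0): plan(F+(.027+d)*Z,y+np.pi/2+np.pi,k,np.pi/6)
s=vision.camera("side");c=lambda im,x,y,w,h,k:cv2.resize(im[y:y+h,x:x+w,::-1],None,fx=k,fy=k,interpolation=cv2.INTER_CUBIC)
cv2.imwrite("pics/s6.png",c(s,280,60,160,120,5))
E
```

```text
t: 9.5
tcp_pos: [0.4951, -0.14, 0.0298]
tool_rot: [0.327, 3.124, -0.0]
force: [0.1, -0.6, 0.4]
width: 0.085
finger_force: 0.0
t: 10.1
tcp_pos: [0.4957, -0.1411, 0.0304]
tool_rot: [0.329, 3.121, -0.002]
force: [-1.7, 0.3, 6.3]
width: 0.0439
finger_force: 61.2
t: 10.9
tcp_pos: [0.4949, -0.1406, 0.2694]
tool_rot: [0.329, 3.122, -0.001]
force: [0.2, 1.1, -1.9]
width: 0.0442
finger_force: 61.7
focus [ 0.62769402 -0.18460469  0.23392305]
d [-0.0786  0.0035 -0.0744] rv [ 0.449 -0.33  -1.238] rows 2.165984663070132 9.05389802306245 q [-0.4   0.25 -0.06  1.26 -0.   -0.19]
d [-0.1262 -0.0113  0.0123] rv [ 0.449 -0.33  -1.238] rows 2.5457407796549534 9.05389802306245 q [-0.4   0.25 -0.06  1.26 -0.   -0.19]
```

View pics/s6.png

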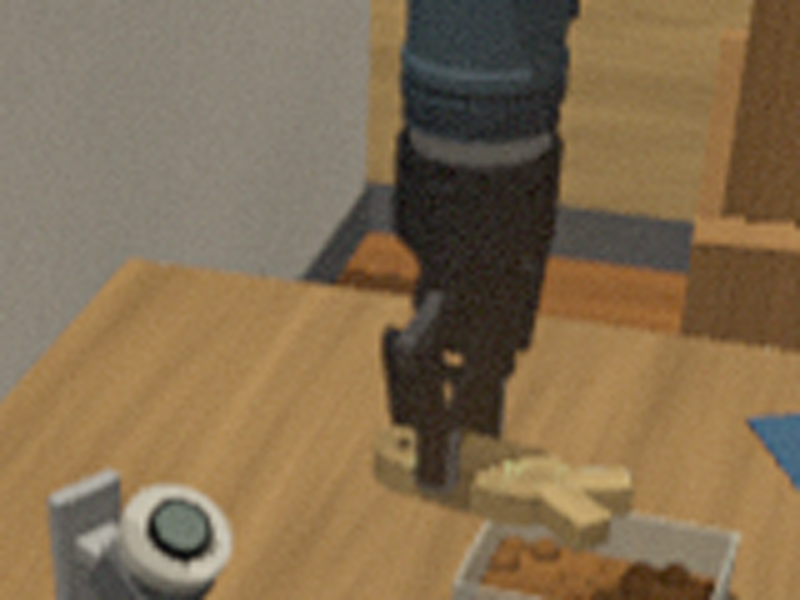

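The fish is held level, eye up, nose to the left in the crop; its underside is 30 mm ahead of the TCP. I'll turn and tilt it farther out on the lens axis first.

```bash
python3 drive.py '[[-0.005,0,-0.01,0.036,-0.026,-0.1],[-0.01,0,-0.02,0.073,-0.053,-0.2],[-0.02,0,-0.03,0.12,-0.09,-0.33],[-0.03,0.001,-0.04,0.165,-0.12,-0.455],[-0.04,0.001,-0.05,0.21,-0.155,-0.58],[-0.05,0.002,-0.06,0.256,-0.188,-0.705],[-0.06,0.002,-0.07,0.3,-0.22,-0.83],[-0.07,0.003,-0.074,0.346,-0.255,-0.955],[-0.0786,0.0035,-0.074,0.392,-0.288,-1.08],[-0.0786,0.0035,-0.074,0.449,-0.33,-1.238],[-0.0786,0.0035,-0.074,0.449,-0.33,-1.238],[-0.0786,0.0035,-0.074,0.449,-0.33,-1.238]]'
cat >> h.py <<'E'
y=-.512; ax=np.array([np.cos(y),np.sin(y),0]); Z=-.5*ax+np.array([0,0,np.cos(np.pi/6)])
F=np.array([.680,-.214,.13])+.12*Z
k=np.cross([0,0,1],Z);k/=np.linalg.norm(k)
def final(d=.030): plan(F+d*Z,y+1.5*np.pi,k,np.pi/6)
E
python3 -c "
from h import *
final()"
```

```text
t: 12.15
tcp_pos: [0.5704, -0.153, 0.3403]
tool_rot: [-1.417, 2.428, -0.642]
force: [0.1, 0.7, -1.4]
width: 0.0442
finger_force: 61.7
d [-0.0007 -0.0041  0.0948] rv [ 0.007 -0.001 -0.002] rows 1.8969847619120865 0.05045047005209983 q [-0.32 -0.01 -0.32  0.76 -0.09 -1.4 ]
```

```bash
python3 drive.py '[[0,-0.001,0.025,0.007,0,0],[0,-0.002,0.05,0.007,0,0],[0,-0.004,0.075,0.007,0,0],[0,-0.004,0.09,0.007,0,0],[0,-0.004,0.095,0.007,0,0],[0,-0.004,0.095,0.007,0,0],[0,-0.004,0.095,0.007,0,0],[0,-0.004,0.095,0.007,0,0]]'
python3 - <<'E'
from h import *
final()
Y=np.cross(Z,-ax*0+0) if 0 else np.array([-ax[1],ax[0],0]); X=np.cross(Y,Z)
# expected fish: x along tool -x ; corners of body & ends on upper face
fx=-R.from_rotvec(bot.state()["tool_rot"]).as_matrix()[:,0]; fy=np.cross(Z,fx)
P=[F+.018*Z+fx*a+fy*b for a,b in((.051,0),(-.028,.023),(-.028,-.023),(.031,0),(-.028,0))]
im={}
for n,(x,yy,w,h) in dict(side=(280,110,80,100),top=(340,110,80,100)).items():
    t=vision.camera(n)[yy:yy+h,x:x+w,::-1]; t=cv2.resize(t,None,fx=5,fy=5,interpolation=cv2.INTER_CUBIC)
    for q in proj(n,P): cv2.circle(t,tuple(int(v) for v in (q-[x,yy]+.5)*5),4,(0,0,255),1)
    im[n]=t
cv2.imwrite("pics/s7.png",np.hstack(list(im.values())))
E
```

```text
t: 12.95
tcp_pos: [0.6169, -0.1783, 0.2639]
tool_rot: [-1.414, 2.417, -0.656]
force: [0.5, -0.4, -0.8]
width: 0.0441
finger_force: 61.7
d [0.0002 0.0041 0.0022] rv [-0.007 -0.    -0.   ] rows 0.09337932163409877 0.04425685298980607 q [-0.34  0.11 -0.39  0.54 -0.09 -1.42]
```

View pics/s7.png

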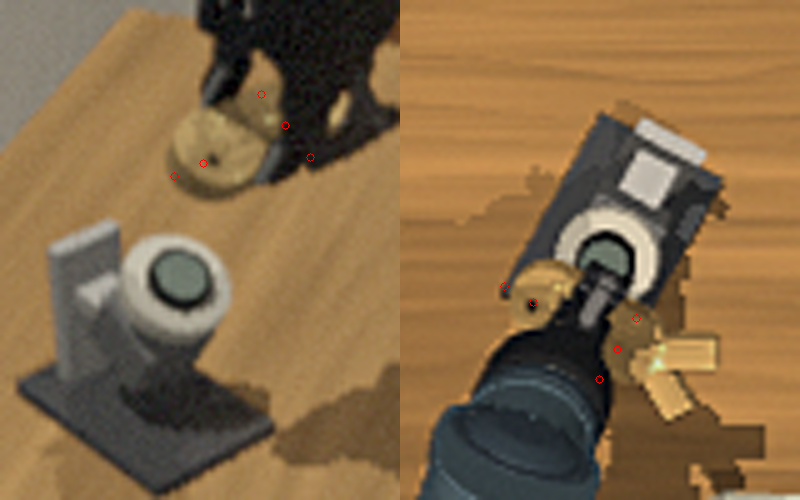

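The fish sits in front of the lens; the predicted eye and nose points agree with both views to about 2 to 5 mm. I'll make a small residual correction and let it settle.

```bash
python3 drive.py '[[-0.001,0.002,0.001,0,0,0],[-0.001,0.003,0.001,0,0,0],[-0.001,0.003,0.001,0,0,0],[-0.001,0.003,0.001,0,0,0],[-0.001,0.003,0.001,0,0,0],[-0.001,0.003,0.001,0,0,0],[-0.001,0.003,0.001,0,0,0],[-0.001,0.003,0.001,0,0,0]]'
python3 -c "
from h import *
final(); print(abs(bot.state()['qd']).max())"
```

```text
t: 13.85
tcp_pos: [0.6151, -0.1764, 0.2601]
tool_rot: [-1.415, 2.418, -0.654]
force: [-0.6, -0.8, -0.5]
width: 0.0438
finger_force: 61.7
d [0.001  0.     0.0002] rv [-0.005 -0.    -0.   ] rows 0.01986595835932673 0.03215398595999988 q [-0.34  0.11 -0.4   0.54 -0.09 -1.42]
0.002119117102051701
```

```bash
python3 -c "
from bench import bot, vision
print(bot.sign_off())"
```

```text
the job is handed in; nothing more can be done
None
```

I handed the job in at about 14 s, but the sign-off printed no verdict: the block lies flat, released and in line midway between the jars, and the fish is held still at the focus, TCP within about 1 mm of its target and fish points within roughly 2–5 mm in the camera views.

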